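# Hook the S-hook through the slotted turner's hanging hole

### The job

So that the red-handled slotted turner can be hung up later, take the brass S-hook off its bar and hook its upper hook through the hanging hole at the end of the red handle: tip down through the hole, so that the S-hook hangs there upright by itself. Leave the turner and the two other tools lying on the rack where they are.

Things in the scene. Friction and masses are not known exactly. Their poses are not given: they have to be found in the camera images.
- s_hook: Brass S-hook, 62 x 12 x 97 mm, 60 g, hung upright over a steel bar (top at z = 135 mm) at the left. Origin: top centre of its crown, z up. The S lies in its x-z plane, 12 mm thick in y: grip there from above. Crown 20 mm deep, 34 mm long; its underside rests on the bar, which is 10 mm thick and runs along y: fingertips must stay above it. Centre of mass about 38 mm below the origin.
- hook_tip (a point): Lower end of the upper hook's tip leg, at x = +16, y = 0, z = -50 mm in the S-hook's frame; 6 mm thick in x, 12 mm wide. The shank runs straight down at x = -16 mm (robot's side), 26 mm clear between the two, and ends in the lower hook, which opens upward on the robot's side (x = -16 to -43 mm, 97 mm below the origin). It lifts straight up off the bar.
- turner_hole (a point): Centre of the hole in the red-handled slotted turner's eye, at the eye's top face (z = 141 mm); z up, +x along the handle to the head. Eye: flat level ring, 28 mm inner, 46 mm outer diameter, 6 mm thick; the 9 mm land at its free end is centred at x = -18.5 mm. The turner (240 mm, 200 g, loose) lies on a wooden rack, eye overhanging it by 70 mm towards the robot.
- scraper: Bystander: blue-handled turner with a plain, unslotted plate, on the same rack, same size and eye. Origin under the middle of its hole, +x along the handle to its head. The three tools lie side by side, 110 mm apart, in any order.
- skimmer: Bystander: green-handled tool with a round pierced steel disc of 80 mm, on the same rack, same handle and eye. Origin under the middle of its hanging hole, +x along the handle to its head.
Things that resemble listed ones, but are neither listed nor needed, are in the scene too. There is more than one size of the s_hook; the one meant has the size given above.

How it is judged (in metres and radians):
At the end, for the whole second after the job is handed in: The upper hook's tip is down through the turner's hole (within 18 mm of its axis, 10 mm or more below the eye's top), the crown's top 8 to 36 mm above the eye's top; the S-hook hangs upright within 0.4 rad, at most swinging gently; the eye is within 40 mm of its start (horizontal distance between hook_tip and turner_hole below 0.018 m and z of hook_tip in the frame of turner_hole below -0.01 m and z of s_hook in the frame of turner_hole between 0.008 and 0.036 m and angle between s_hook's own z axis and vertical below 0.4 rad and linear speed of s_hook below 0.15 m/s and distance of turner_hole from where it was at the start of the episode below 0.04 m); the robot touches nothing.
It fails at once if another tool was moved more than 40 mm (distance of any of scraper, skimmer from where it was at the start of the episode above 0.04 m).
It fails at once if the turner's eye was moved more than 60 mm (distance of turner_hole from where it was at the start of the episode above 0.06 m).
It also fails if it takes over 40 s, if anything falls off the work surface, if the arm or the gripper's body presses on something with over 40 N, if the wrist force passes 120 N, or if a joint passes its speed limit or range.

### The arm

A 6-joint arm with a two-finger parallel gripper is mounted at the origin on a cart in front of the work surface, level with it; the furniture and walls round the work are solid. World frame = base frame: x ahead of the robot, y to its left, z up, the work surface at z = 0. Lengths are in mm, angles in degrees, forces in N, time in s.
With the tool pointing down it reaches from about 350 to 725 mm from the base axis. Payload 6 kg.
Tool frame: the origin (TCP) lies between the finger pads; the fingertips stand arm.nose_length ahead of it and the grasp point (between the pads) lies 11 mm behind it (arm.nose_length is the distance from the TCP to the fingertips, in mm); z points along the fingers, y is the line along which they close (so a half turn about z gives the same grasp; the last joint's range is limited). The gripper opens to 85 mm and grips with 20 to 120 N. Pads are 22 mm wide; open, the fingers measure 114 mm over their backs; the gripper's body (76 mm by 85 mm) begins 54 mm behind the grasp point. The pads swing forward as they close: fully open they stand 13 mm farther back than shut.
Start: joints at [83.119, 2.303, 4.859, 0, -92.561, -19.12], TCP at [263.002, 539.263, 239.261] pointing down, gripper open.
Joint ranges: [-146.85, 146.85], [-73.84, 115.35], [-62.03, 85.46], [-188.31, 113.3], [-161.28, -10.13], [-171.36, 171.36]. Speed limits (degrees/s): [147.25, 147.25, 172.46, 180, 180, 180].

### API

Orientations are given as [roll, pitch, yaw] about the fixed x, y, z axes, in that order (R = Rz(yaw) Ry(pitch) Rx(roll)).
In Python, from workcell import arm gives the robot as it stands. Calls block until the motion is done:
- arm.reach(position, orientation): joint-space move of the TCP to a pose.
- arm.movel(position, max_speed=150, attitude=None): straight line of the TCP; attitude=None keeps the orientation; max_speed is the mean speed in mm/s.
- arm.set_joints(angles): joint-space move.
- arm.gripper_to(opening, grasp_force=None): opening from 0.0 (shut) to 1.0 (fully open); grasp_force is the grip in N (None keeps the last); returns when the fingers have stopped.
- arm.wait(seconds).
- arm.solve_ik(position, orientation): joint angles nearest the present ones, or None.
- arm.sense(): the state.
- arm.camera(name): name is "scene" or "top" or "wrist"; returns a dict with "pixels" (420x560x3 uint8, red, green, blue), "fx", "fy", "cx", "cy" (pixels), "k1" (the pictures are not rectified: a ray, as slopes to the right and down, at radius r is drawn at 1 + k1 r^2 times it, then the intrinsics apply), "world_from_camera" (4x4, takes a point from camera to world coordinates); the wrist camera has in their place "T_tool_cam" (4x4, takes a point from camera to tool coordinates, whose origin is the TCP and whose axes are the flange's). Camera axes: x right, y down, z forward; pixel columns grow to the right and rows downward; lengths in mm; the calibration is good to about 2 mm. A picture is of the moment at which its call begins: read the wrist's pose just before it. There is no depth.
A pose or a line that the arm cannot do raises arm.MotionError and nothing moves.
- arm.finish_job(): hands the job in; it is judged then, once.
The state is a dict: "time_s": time; "joints": joint angles; "dq": joint speeds; "joint_efforts": joint torques, N m; "tool_pos": TCP position; "orientation": TCP orientation; "wrist_force": force on the tool from outside, world axes, zero at the start; "ft_torque": the same for the moment, N m; "opening": opening from 0.0 (shut) to 1.0 (fully open); "grip_force": force on a finger pad.
Only numpy, scipy, OpenCV 4.12 (cv2) and the standard library are available. Lean on these libraries where they do the work, as an engineer would, in place of code of your own. Each camera call takes 0.05 s, during which the arm holds its last target. There are 200 camera calls.

## Working session

There is one attempt and no reset: what is moved stays moved. The work goes in short steps, each a Python script; the robot and the scene stay as the last script left them, time stands still between calls to the robot, and variables do not carry over. Pictures are saved under pics/ and viewed, at most 12 in all, crops included, and the job is handed in when it is done.

```bash
mkdir -p pics; ls
cat > h.py <<'E'
import numpy as np, cv2, pickle
from workcell import arm
from scipy.spatial.transform import Rotation as R
def Rm(o): return R.from_euler('xyz',o,degrees=True).as_matrix()
def shot(name,fn):
    s=arm.sense(); c=dict(arm.camera(name))
    if name=='wrist':
        T=np.eye(4);T[:3,:3]=Rm(s['orientation']);T[:3,3]=s['tool_pos']
        c['world_from_camera']=T@np.array(c['T_tool_cam'])
    pickle.dump(c,open(f'pics/{fn}.pkl','wb')); cv2.imwrite(f'pics/{fn}.png',c['pixels'][:,:,::-1]); return c
def load(fn): return pickle.load(open(f'pics/{fn}.pkl','rb'))
def ray(c,u,v):
    K=np.array([[c['fx'],0,c['cx']],[0,c['fy'],c['cy']],[0,0,1]],float)
    d=np.array([(u-c['cx'])/c['fx'],(v-c['cy'])/c['fy']]);p=d.copy()
    for _ in range(20): p=d/(1+c['k1']*(p@p))
    T=np.array(c['world_from_camera']); return T[:3,3],T[:3,:3]@np.array([p[0],p[1],1.])
def onz(c,u,v,z):
    o,d=ray(c,u,v); return o+d*(z-o[2])/d[2]
def proj(c,P):
    T=np.linalg.inv(np.array(c['world_from_camera'])); q=T[:3,:3]@np.array(P,float)+T[:3,3]; s=q[:2]/q[2]; s=s*(1+c['k1']*(s@s))
    return np.array([s[0]*c['fx']+c['cx'],s[1]*c['fy']+c['cy']])
E
python3 - <<'E'
from h import *
for n in('scene','top','wrist'): c=shot(n,n+'0'); print(n,np.round(c['world_from_camera'],2).tolist(),c['fx'],c['k1'])
s=arm.sense();print(s,arm.nose_length)
a=[cv2.imread(f'pics/{n}0.png') for n in('scene','top')]
E
```

```text
pics
scene [[0.77, -0.47, 0.43, -34.52], [-0.63, -0.58, 0.51, -577.94], [0.01, -0.66, -0.75, 1029.49], [0.0, 0.0, 0.0, 1.0]] 535.6293476773263 0.04198470479176206
top [[-0.03, -0.99, 0.16, 310.98], [-1.0, 0.03, 0.01, 33.86], [-0.01, -0.16, -0.99, 1047.53], [0.0, 0.0, 0.0, 1.0]] 465.4181936643322 0.02848300413039773
wrist [[-0.44, -0.86, -0.27, 331.24], [-0.9, 0.42, 0.13, 506.04], [0.0, 0.3, -0.95, 373.89], [0.0, 0.0, 0.0, 1.0]] 296.51350234861013 -0.03122101829969944
{'time_s': 0.15, 'joints': array([ 8.31205635e+01,  2.32980676e+00,  4.81772916e+00, -1.66735444e-02,
       -9.25626022e+01, -1.91186060e+01]), 'dq': array([-0.00386279, -0.04713536,  0.15993827,  0.01151614,  0.01523408,
        0.02701488]), 'joint_efforts': array([-2.47671160e-03, -3.68621886e+01,  3.47688925e+01,  6.93609238e+00,
       -4.48534149e-03,  2.44349735e-06]), 'tool_pos': array([262.8668348 , 539.09263157, 238.54821694]), 'orientation': array([ 1.79923984e+02, -8.72042934e-03, -2.59973021e+01]), 'wrist_force': array([ 0.18431211, -0.35998834,  0.03447112]), 'ft_torque': array([-0.03222388, -0.00948557,  0.00245714]), 'grip_force': 0.0, 'opening': 0.9963238969604826} 8.0
```

View pics/top0.png

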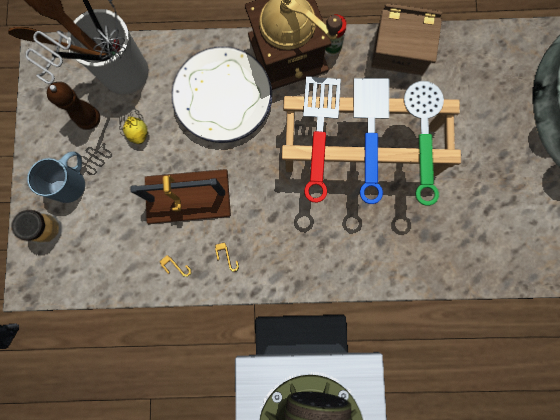

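View pics/scene0.png

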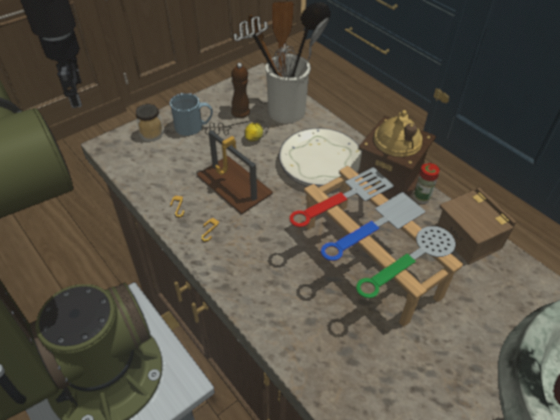

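View pics/wrist0.png

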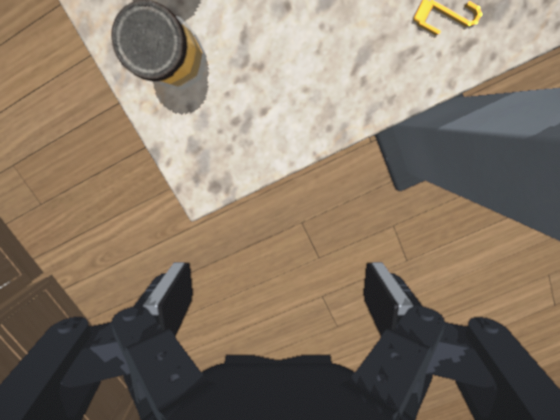

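The top view shows the red turner's eye at about (316,191), the hook's crown on the bar at (167,183) with its lower hook at (176,206), and the lookalike hooks lying at (175,266) and (227,257). In the scene view the hook hangs at (228,150). The wrist camera sees only a lookalike.

```bash
cat >> h.py <<'E'
def ring(c,z,col='red',roi=None):
    h=cv2.cvtColor(c['pixels'],cv2.COLOR_RGB2HSV); H,S,V=h[...,0],h[...,1],h[...,2]
    m={'red':((H<6)|(H>174))&(S>150)&(V>70),'brass':(H>14)&(H<30)&(S>120)&(V>90)}[col].astype(np.uint8)
    if roi: k=np.zeros_like(m); x0,y0,x1,y1=roi; k[y0:y1,x0:x1]=1; m*=k
    return m
def holes(m):
    cs,hi=cv2.findContours(m,cv2.RETR_CCOMP,cv2.CHAIN_APPROX_NONE); out=[]
    for k,q in zip(cs,hi[0] if hi is not None else []):
        if q[3]>=0 and cv2.contourArea(k)>15:
            out.append((cv2.contourArea(k),)+cv2.fitEllipse(k) if len(k)>4 else None)
    return [o for o in out if o]
E
python3 - <<'E'
from h import *
c=load('top0'); m=ring(c,141)
for o in holes(m): print(o, onz(c,*o[1],141))
ys,xs=np.nonzero(m[100:205,290:340]); 
v=onz(c,320,135,141)-onz(c,316,191,141); print('dir',np.degrees(np.arctan2(v[1],v[0])))
m=ring(c,0,'brass',(135,160,230,225))
n,l,st,ce=cv2.connectedComponentsWithStats(m)
for i in range(1,n):
  if st[i,4]>8: print(st[i],ce[i],onz(c,*ce[i],135))
for p in ((133,188),(222,182)): print('bar',onz(c,*p,125))
s=load('scene0')
print(proj(s,onz(c,316,191,141)))
cv2.imwrite('pics/crop1.png',np.hstack([cv2.resize(c['pixels'][150:240,120:240,::-1],(480,360),interpolation=3),cv2.resize(s['pixels'][120:220,190:280,::-1],(324,360),interpolation=3)])[:, :800])
E
```

```text
(163.0, (315.19537353515625, 190.91607666015625), (14.243592262268066, 14.772663116455078), 113.52627563476562) [481.66312519 -20.59590518 141.        ]
dir -6.071253040600758
[162 175   9  19 115] [165.7826087  183.66086957] [505.89885298 277.427132   135.        ]
[172 201   9   9  51] [176.62745098 205.33333333] [461.34063559 255.29405918 135.        ]
bar [500.90468234 346.11994411 125.        ]
bar [508.31069269 166.31184772 125.        ]
[299.1004699 218.8824792]
```

View pics/crop1.png

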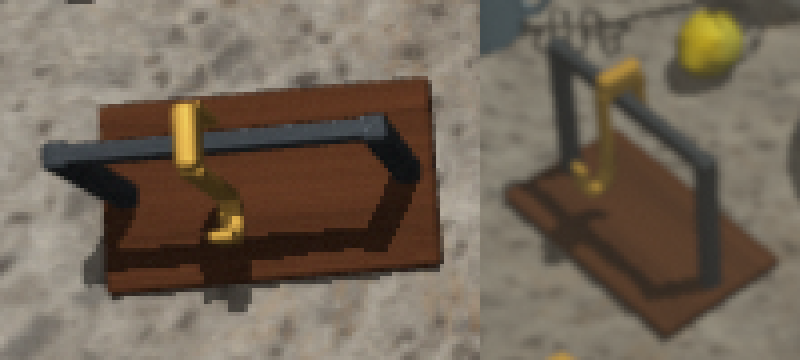

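The crop shows the crown square across the bar, with its top face at about (506,277) in world and the lower hook towards the robot. Next is a close look with the wrist camera.

```bash
cat > a.py <<'E'
from h import *
arm.reach([475,277,240],[180,0,2]); arm.gripper_to(0.6)
for k,(x,y) in enumerate([(475,277),(475,247)]):
    arm.movel([x,y,240]); arm.wait(.3); c=shot('wrist',f'hk{k}'); m=ring(c,0,'brass')
    n,l,st,ce=cv2.connectedComponentsWithStats(m)
    print(arm.sense()['time_s'],[(st[i].tolist(),np.round(ce[i],1).tolist(),np.round(onz(c,*ce[i],155),1).tolist()) for i in range(1,n) if st[i,4]>60])
i=[cv2.imread(f'pics/hk{k}.png') for k in(0,1)]; cv2.imwrite('pics/hk.png',cv2.resize(np.hstack(i),(800,300)))
E
python3 a.py
```

```text
2.4583 [([157, 0, 53, 39, 1591], [185.9, 16.0], [612.2, 342.5, 155.0]), ([273, 148, 19, 60, 939], [282.2, 176.3], [507.6, 275.1, 155.0]), ([24, 185, 28, 45, 590], [39.3, 211.5], [472.9, 467.8, 155.0]), ([331, 238, 21, 26, 242], [341.7, 246.3], [451.8, 224.4, 155.0]), ([241, 252, 49, 32, 375], [261.4, 266.6], [431.0, 289.4, 155.0])]
3.1583 [([128, 0, 54, 39, 1563], [157.5, 15.6], [611.9, 331.6, 155.0]), ([234, 147, 28, 60, 1141], [246.4, 176.9], [506.2, 272.4, 155.0]), ([0, 179, 28, 50, 677], [14.2, 209.6], [473.6, 458.6, 155.0]), ([310, 237, 20, 25, 233], [318.4, 245.3], [452.0, 213.8, 155.0]), ([228, 251, 40, 32, 257], [247.6, 267.2], [430.0, 271.1, 155.0])]
```

View pics/hk.png

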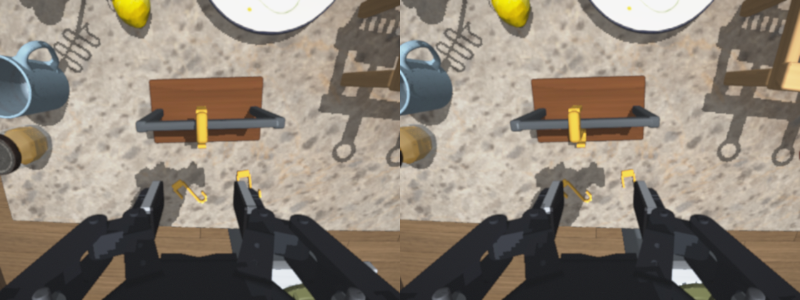

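The two views show the crown at about (201,125) and (575,125) in the half-size pair; its far end is clearly visible. I'll triangulate its top face for height and yaw.

Run:
```python
from h import *
def tri(a,pa,b,pb):
    (o1,d1),(o2,d2)=ray(a,*pa),ray(b,*pb)
    A=np.stack([d1,-d2],1); t=np.linalg.lstsq(A,o2-o1,rcond=None)[0]; p,q=o1+d1*t[0],o2+d2*t[1]; return (p+q)/2,np.linalg.norm(p-q)
a,b=load('hk0'),load('hk1')
ma=ring(a,0,'brass',(265,140,300,215)); mb=ring(b,0,'brass',(228,140,268,215))
for r in range(150,206,6):
    xa=np.nonzero(ma[r])[0]; xb=np.nonzero(mb[r])[0]
    print(r,xa[[0,-1]],xb[[0,-1]],a['pixels'][r,282],*[np.round(x,1) for x in tri(a,(xa[0]-.5,r),b,(xb[0]-.5,r))],np.round(onz(a,(xa[0]+xa[-1])/2,r,155),1))
i=[cv2.resize(x['pixels'][135:220,s:s+60,::-1],(420,595),interpolation=0) for x,s in((a,255),(b,218))]
cv2.imwrite('pics/z.png',np.hstack(i)[:,:800])
# top camera with scene edge
t=load('top0');print(proj(t,[506,275,155]),proj(t,[506,275,135]),proj(load('scene0'),[506,275,155]))
```

```text
150 [275 288] [238 254] [150 117  50] [524.3 281.7 134.8] 1.1 [527.2 276.4 155. ]
156 [273 290] [235 252] [216 170  67] [520.4 283.  142.5] 1.1 [522.8 276.2 155. ]
162 [274 290] [234 252] [242 212  80] [517.7 282.  155.4] 1.1 [518.4 275.7 155. ]
168 [274 290] [235 251] [243 215  83] [512.5 281.9 151.1] 1.1 [513.9 275.5 155. ]
174 [275 289] [236 251] [242 214  81] [508.1 281.  152.4] 1.1 [509.4 275.3 155. ]
180 [275 290] [236 255] [242 214  82] [503.8 280.8 153.7] 1.1 [504.8 274.8 155. ]
186 [274 291] [236 261] [242 212  81] [498.  281.5 149.2] 1.1 [500.2 274.6 155. ]
192 [275 291] [236 261] [241 211  81] [495.  280.5 156.4] 1.1 [495.5 274.  155. ]
198 [276 290] [239 259] [229 186  73] [487.5 279.6 145.9] 1.1 [490.7 273.8 155. ]
204 [276 287] [247 258] [245 220  84] [464.2 279.2  84.2] 1.1 [485.9 274.8 155. ]
[164.32443761 181.51341473] [166.9970645 183.578589 ] [228.37517795 138.68198256]
```

View pics/z.png

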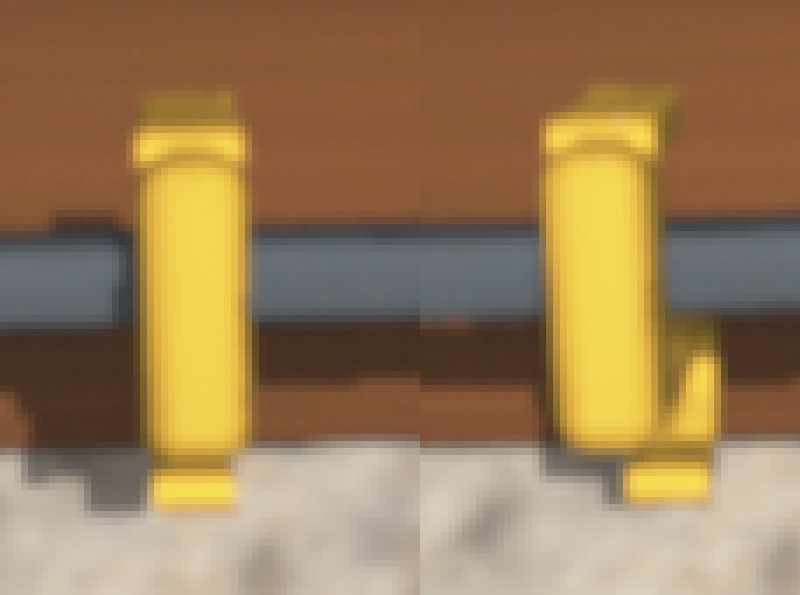

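The left and right views show the crown's top face at about z = 154, so the bar top is at 135. Its centre is (506,275) and its yaw is about 3.5°. I'll grasp, lift, and take a wrist look at the eye from close by.

```bash
cat > b.py <<'E'
from h import *
arm.gripper_to(0.45)
arm.movel([506,275,200],attitude=[180,0,3.5]); arm.movel([506,275,146],max_speed=60)
arm.gripper_to(0.0,45); arm.wait(.2); s=arm.sense(); print(s['tool_pos'],s['opening'],s['grip_force'],s['wrist_force'])
arm.movel([506,275,235],max_speed=100); arm.wait(.2); s=arm.sense(); print(s['tool_pos'],s['opening'],s['grip_force'],s['wrist_force'],s['time_s'])
c=shot('wrist','held')
E
python3 b.py
```

```text
[506.2000749  275.10565319 146.52838854] 0.12732275863467318 46.975107192993164 [-0.47927093 -1.09776916  3.29724511]
[505.84081772 274.89223157 234.36040145] 0.12206807714650002 46.5529990196228 [-0.19744491 -0.6596777   1.08062699] 6.8167
```

View pics/held.png

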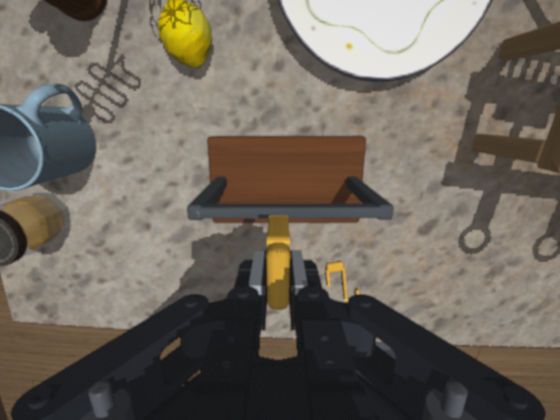

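The wrist view shows the hook held upright between the pads at about (278,260), with its tip ahead at (278,222). Now a close look at the eye.

```bash
cat > c.py <<'E'
from h import *
arm.movel([425,-15,262],max_speed=200,attitude=[180,0,-5]); arm.wait(.4); c=shot('wrist','eye'); m=ring(c,0)
print(arm.sense()['tool_pos'],arm.sense()['time_s'])
for o in holes(m): print(o,onz(c,*o[1],141))
n,l,st,ce=cv2.connectedComponentsWithStats(m); i=1+np.argmax(st[1:,4]); print(st[i])
ys,xs=np.nonzero(l==i); sel=ys<holes(m)[0][1][1]-35
h=[onz(c,xs[ys==r].mean(),r,141)[:2] for r in np.unique(ys[sel])[3:]]; h=np.array(h); print(h[[0,-1]],np.degrees(np.arctan(np.polyfit(h[:,0],h[:,1],1)[0])))
E
python3 c.py
```

```text
[425.01819886 -14.90596607 261.97002084] 8.975
(927.5, (278.2570495605469, 136.15882873535156), (33.79080581665039, 35.08257293701172), 176.21592712402344) [484.53835002 -20.16339627 141.        ]
[ 252    0   53  164 4952]
[[582.44675197 -29.90968894]
 [512.48538313 -22.76749271]] -5.950615029340997
```

View pics/eye.png

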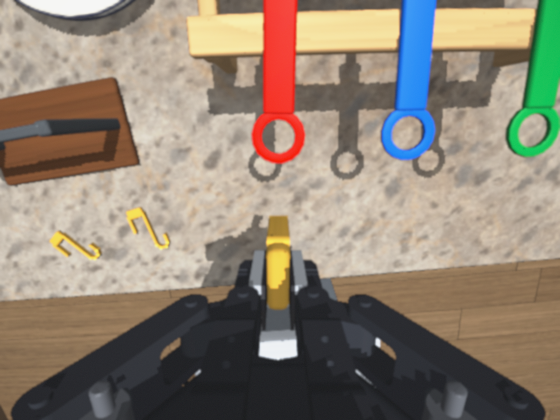

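The view shows the red eye's hole at (278,136), which casts to (484.5,-20.2) with the handle yaw at -6°. The hook points at it. I'll check the tip by projection, then align, lower in stages while watching force, and take a look before releasing.

```bash
cat > d.py <<'E'
from h import *
c=load('eye'); u=np.array([np.cos(np.radians(-5)),np.sin(np.radians(-5)),0]); P=np.array([425,-15,262+8.5])
print('crown end',proj(c,P+18*u),'tip',proj(c,P+19*u+[0,0,-50]))
m=ring(c,0,'brass',(240,200,310,262)); ys,xs=np.nonzero(m); print('seen',ys.min(),[ (r,xs[ys==r].mean()) for r in range(ys.min(),258,6)])
u=np.array([np.cos(np.radians(-6)),np.sin(np.radians(-6)),0]); T=np.array([484,-20.3,0])-18.5*u
arm.movel(T+[0,0,212],max_speed=80,attitude=[180,0,-6]); arm.wait(.3); c=shot('wrist','above'); s=arm.sense(); print(s['tool_pos'],s['wrist_force'],s['time_s'])
E
python3 d.py
```

```text
crown end [278.75542448 246.00958792] tip [278.47851707 211.12765078]
seen 216 [(216, np.float64(278.5)), (222, np.float64(278.0)), (228, np.float64(278.0)), (234, np.float64(277.5)), (240, np.float64(277.0)), (246, np.float64(278.0)), (252, np.float64(278.0))]
[465.57752451 -18.32821014 212.24481928] [ 0.60730899  0.77195332 -1.32862481] 10.2833
```

View pics/above.png

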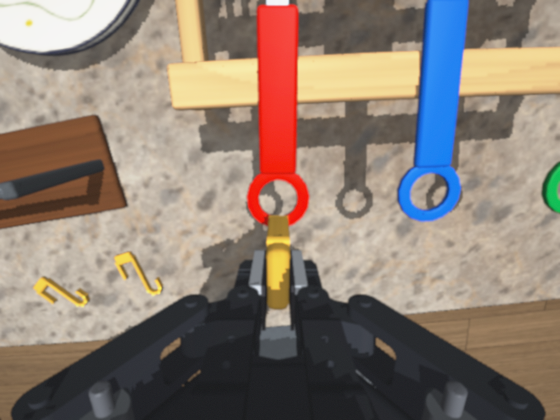

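The view shows the tip's lower end at about (278,217), in line with the hole centred at (277,197). The tip sits about 3 mm nearer the robot than planned, so I'll shift 2 mm forward and lower.

```bash
cat > e.py <<'E'
from h import *
u=np.array([np.cos(np.radians(-6)),np.sin(np.radians(-6)),0]); T=np.array([484,-20.3,0])-16.5*u
arm.movel(T+[0,0,212],max_speed=40); arm.wait(.2); f0=arm.sense()['wrist_force']
for z in [200,192,184,175,166,160,156,154.5,153.5,152.5]:
    arm.movel(T+[0,0,z],max_speed=50); s=arm.sense(); f=s['wrist_force']-f0; print(z,np.round(s['tool_pos'],1),np.round(f,1))
    if np.linalg.norm(f)>6: break
arm.wait(.2); s=arm.sense(); print(s['wrist_force']-f0,s['time_s']); shot('wrist','low'); shot('scene','low_s')
c=load('low_s'); a=cv2.imread('pics/low.png')[100:320,180:400]; b=cv2.imread('pics/low_s.png')[170:260,260:350]
cv2.imwrite('pics/lowz.png',np.hstack([cv2.resize(a,(400,400)),cv2.resize(b,(400,400),interpolation=3)]))
E
python3 e.py
```

```text
200 [467.4 -18.7 199.5] [-1.2  0.7  0.2]
192 [467.4 -18.6 191.5] [0.6 1.9 0.2]
184 [467.4 -18.6 183.5] [-0.7  1.5  0.6]
175 [467.4 -18.7 174.5] [-0.9  0.9  0.9]
166 [467.4 -18.6 165.6] [-0.6  0.4 -0.1]
160 [467.4 -18.6 159.6] [-0.5  0.2  1.5]
156 [467.4 -18.6 155.7] [-0.4  1.4 -0.9]
154.5 [467.6 -18.6 154.4] [ 0.6  1.5 -0.3]
153.5 [467.6 -18.6 153.4] [ 0.4 -0.3  0.9]
152.5 [467.6 -18.6 152.6] [-0.8  0.7 -0.1]
[0.58612439 1.00939042 1.57350613] 13.875
```

View pics/lowz.png

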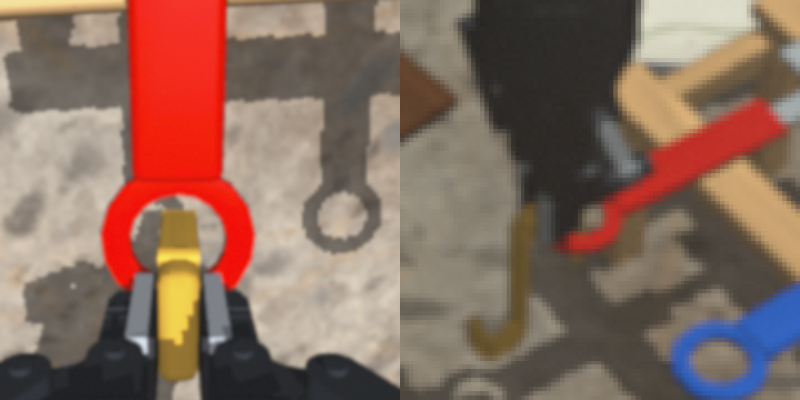

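The tip is through the hole, the shank hangs outside the eye's free end, and there has been no contact. I'll lower the last millimetre or so, release and retreat upward.

```bash
cat > f.py <<'E'
from h import *
p=arm.sense()['tool_pos']; f0=arm.sense()['wrist_force']
for z in [151.5,150.7,150]:
    arm.movel([467.5,-18.6,z],max_speed=20); arm.wait(.15); s=arm.sense(); f=s['wrist_force']-f0; print(z,s['tool_pos'][2],np.round(f,1))
    if f[2]>2.5: break
arm.gripper_to(0.25,20); arm.wait(.3); arm.gripper_to(0.4); print(arm.sense()['wrist_force']-f0)
q=arm.sense()['tool_pos']; arm.movel([q[0],q[1],255],max_speed=60); arm.movel([425,-15,290],max_speed=100); arm.wait(.6)
shot('wrist','end'); shot('scene','end_s'); print(arm.sense()['time_s'])
for o in holes(ring(load('end'),0)): print(o,onz(load('end'),*o[1],141))
a=cv2.imread('pics/end.png')[60:280,180:400]; b=cv2.imread('pics/end_s.png')[170:260,260:350]
cv2.imwrite('pics/endz.png',np.hstack([cv2.resize(a,(400,400)),cv2.resize(b,(400,400),interpolation=3)]))
E
python3 f.py
```

```text
151.5 151.60143153904943 [-0.9 -0.9  0.4]
150.7 150.72067971186004 [-1.4 -0.3  0.2]
150 150.00030581990737 [-2.4 -2.   0.8]
[-1.22031483 -0.75205296 -0.70075384]
19.325
```

View pics/endz.png

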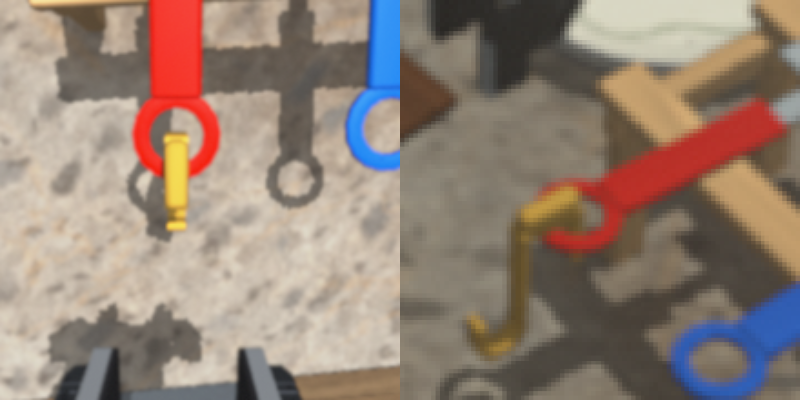

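The hook hangs upright on the red eye with its tip through the hole, the turner has not visibly moved, and the gripper is clear.

```bash
python3 -c "
from workcell import arm
arm.wait(1); print(arm.finish_job())"
```

```text
the job is handed in; nothing more can be done
None
```

I hung the brass S-hook upright from the red turner's eye, tip down through the hole, and handed the job in at about 20 s; the last pictures showed the turner still in place and the gripper clear, but no verdict came back.

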